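# Push the row of spacer blocks home in the jig and bolt it

## Robot

A 7-joint arm with a two-finger parallel gripper is mounted at the origin on a cart in front of the work surface, level with it; the furniture and walls round the work are solid. World frame = base frame: x ahead of the robot, y to its left, z up, the work surface at z = 0. Lengths are in m, angles in rad, forces in N, time in s.
With the tool pointing down it reaches from about 0.4 to 0.85 m from the base axis. Payload 6.9 kg.
Tool frame: the origin (TCP) lies midway between the tips of the shut fingers; the grasp point (between the pads) lies 19 mm behind it (grip_point_offset is the distance from the TCP to the grasp point, in m); z points along the fingers, y is the line along which they close (so a half turn about z gives the same grasp; the last joint's range is limited). The gripper opens to 85 mm and grips with 20 to 120 N. Pads are 22 mm wide; open, the fingers measure 114 mm over their backs; the gripper's body (76 mm by 85 mm) begins 54 mm behind the grasp point. The pads swing forward as they close: fully open they stand 13 mm farther back than shut.
Start: joints at [1.321, 0.507, -0.238, 1.5, 0.126, 1.149, -0.155], TCP at [0.218, -0.586, 0.192] pointing down, gripper open.
Joint ranges: [-3.08, 3.08], [-0.24, 2.05], [-1.43, 1.35], [0, 2.5], [-1.52, 4.66], [0.17, 1.96], [-2.89, 2.89]. Speed limits (rad/s): [2.39, 2.39, 3.14, 3.14, 3.14, 3.14, 3.14].

## Interface

Orientations are given as a unit quaternion [x, y, z, w].
In Python, from plant import * gives the robot as it stands.
- The arm moves only by the tool play_rows, never from a script. Its argument "commands" is a list of rows, each an object with "delta_pos": the shift along the tool's x, y, z in mm, a list of three; "rot": the turn, a rotation vector about the tool's x, y, z in rad, a list of three. A call has 1 to 12 rows; each row shifts and turns the commanded pose from where the row before left it, along the tool's axes as they then stand; what a row does not reach is not made up. A row lasts 1/10 s, in which the tool goes at most 50 mm and 8.59 degrees, less where a joint would pass 70% of its speed; a pose out of reach is approached as far as the arm can. A call with a gripper value outside its range is refused whole. "fingers" is the closure in counts, from 0 (fully open) to 255 (shut), set as the call begins (left out, the last holds). The fingers move at their own pace and stop on an object; the grip force is fixed at half the most. Time passes only in rows, so rows that do not move let the fingers close. It gives the time, the measured TCP pose, the force, the opening and the grip force at its end, in the units of the state.
- read_state(): the state, without advancing time (a new reading comes with each control period).
- grab_frame(name): name is "scene" or "top"; returns a dict with "img" (420x560x3 uint8, red, green, blue), "fovy" (degrees; the focal length in pixels is half the picture's height over the tangent of half this angle, whatever the lens; pixels are square), "cx", "cy" (the principal point, pixels), "camera_from_world" (4x4, takes a point from world to camera coordinates). Camera axes: x right, y up, looking along -z (the intrinsics and any distortion apply to the point x, -y, -z); pixel columns grow to the right and rows downward; lengths in m; the calibration is good to about 2 mm. A picture is of the moment at which its call begins. There is no depth.
- finish_job(): hands the job in; it is judged then, once.
The state is a dict: "time": time; "joint_positions": joint angles; "dq": joint speeds; "joint_torque": joint torques, N m; "ee_pos": TCP position; "ee_rot": TCP orientation; "force": force on the tool from outside, world axes, zero at the start; "ft_torque": the same for the moment, N m; "width": opening from 0.0 (shut) to 1.0 (fully open); "gripper_force": force on a finger pad.
Only numpy, scipy, OpenCV 4.12 (cv2) and the standard library are available. Lean on these libraries where they do the work, as an engineer would, in place of code of your own. Each camera call takes 0.05 s, during which the arm holds its last target. There are 200 camera calls.

## Task

Four wooden spacer blocks stand in a touching row in the channel of the plywood jig. With the fingertips, push the row from its tail along the channel as one train until it is fully home against the end stop, then push the side bolt all the way across the channel behind the last block so that the row is locked in, and move clear. Lift no block and leave the tin, the tape measure and the paint pot alone.

Things in the scene. Friction and masses are not known exactly. Their poses are not given: they have to be found in the camera images.
- jig: Fixed flat plywood jig. Origin: centre of the underside of its 320 x 76 x 8 mm base; x runs along the channel to the end stop, y to the bolt's side, z up. Channel floor z = 8 mm, between two 5 mm aluminium strips (tops z = 18 mm, inner faces y = -26.5 and +26.5 mm). Stop face at x = +135 mm; the end x = -160 mm is open. A 70 mm wide plywood wing at x = +4 mm reaches to y = +111 mm.
- stop_face (a point): Middle of the face of the dark wooden end stop at the channel floor (jig x = +135, y = 0, z = 8 mm); the stop is 76 mm wide and its top is at z = 36 mm. A home row fills the 120 mm of channel before it.
- block_1: Plain pine block, 30 mm along the channel, 50 mm across it, 22 mm high, about 50 g, loose; origin at the centre of its underside, axes parallel to those of the jig. Number 1 of the row counted from the end stop (the leading block). Home at x = 120 mm in the jig's frame, when all touch.
- block_2: Plain pine block, 30 mm along the channel, 50 mm across it, 22 mm high, about 50 g, loose; origin at the centre of its underside, axes parallel to those of the jig. Number 2 of the row counted from the end stop. Home at x = 90 mm in the jig's frame, when all touch.
- block_3: Plain pine block, 30 mm along the channel, 50 mm across it, 22 mm high, about 50 g, loose; origin at the centre of its underside, axes parallel to those of the jig. Number 3 of the row counted from the end stop. Home at x = 60 mm in the jig's frame, when all touch.
- block_4: Plain pine block, 30 mm along the channel, 50 mm across it, 22 mm high, about 50 g, loose; origin at the centre of its underside, axes parallel to those of the jig. Number 4 of the row counted from the end stop (the tail block, the one to push; behind it at least 80 mm of channel is empty). Home at x = 30 mm in the jig's frame, when all touch.
- bolt (a joint): Travel (m) of the steel side bolt: 0 drawn back, 0.046 fully across. Slides along the jig's -y at jig x = +4 mm, stays where left, needs about 2 N. Tongue 12 mm wide, z = 19.5 to 28.5 mm; tip at jig y = 36 mm drawn back, -10 mm across. It passes 5 mm behind a home row, else it hits the blocks. Guide cheeks beside it: jig y 37 to 92 mm, tops z = 28 mm, strap to 32 mm.
- bolt_tab (a point): Middle of the outer flat face of the black thumb tab that stands up from the outer end of the bolt, the face to push towards the channel (along the jig's -y). The tab is 28 mm wide along the channel, 8 mm thick, and stands from z = 28 to 54.5 mm; this point is at z = 41.5 mm. Moves with the bolt.
- nail_tin: Flat round tin with a green lid, 68 mm across, 32 mm high, loose bystander beside the jig, on the side away from the bolt; origin at the centre of its underside.
- tape_measure: Black tape measure, 70 x 76 x 39 mm, loose bystander beside the jig, on the side away from the bolt; origin at the centre of its underside.
- varnish_pot: Paint pot with a yellow-orange lid, 66 mm across, 75 mm high, loose bystander on the bolt's side near the stop end; origin at the centre of its underside.
Things that resemble listed ones, but are neither listed nor needed, are in the scene too. What is shaped like the block_4 but purple or red is not meant.

How it is judged:
By the outcome, as a careful person would: the job done as asked, in the order asked, and still so for the second after the job is handed in, with the robot touching nothing.
It also fails if it takes over 45 s, if anything falls off the work surface, if the arm or the gripper's body presses on something with over 40 N, if the wrist force passes 120 N, or if a joint passes its speed limit or range.

## Working session

There is one attempt and no reset: what is moved stays moved. The work goes in short steps, Python scripts to look and compute and a tool call to move; the robot and the scene stay as the last step left them, time stands still between calls to the robot, and variables do not carry over. Pictures are saved under pics/ and viewed, at most 10 in all, crops included, and the job is handed in when it is done.

Besides the shell and the picture viewer there is one more tool, called after ">>>" as name([rows], argument=value, ...), one row to a line, values as JSON. play_rows: Moves the arm, as the interface text tells. Its arguments: {"type":"object","properties":{"commands":{"type":"array","items":{"type":"object","properties":{"delta_pos":{"type":"array","items":{"type":"number"}},"rot":{"type":"array","items":{"type":"number"}}}}},"fingers":{"type":"number"}},"required":["commands"]}

```bash
mkdir -p pics; cat > h.py <<'E'
from plant import *
import cv2, numpy as np
def snap(n,f):
    d=grab_frame(n); cv2.imwrite(f'pics/{f}.png',d['img'][:,:,::-1]); np.save(f'pics/{f}.npy',{k:v for k,v in d.items() if k!='img'},allow_pickle=True); print({k:v for k,v in d.items() if k not in('img','camera_from_world')}); return d
def load(f): return np.load(f'pics/{f}.npy',allow_pickle=True).item()
def und(d,p):
    f=210/np.tan(np.radians(d['fovy'])/2); k=d.get('dist',None)
    return (p[0]-d['cx'])/f,(p[1]-d['cy'])/f
def ray(d,p,z):
    T=np.array(d['camera_from_world']);R=T[:3,:3];c=-R.T@T[:3,3]
    u,v=und(d,p);r=R.T@np.array([u,-v,-1]);return c+r*(z-c[2])/r[2]
def proj(d,P):
    T=np.array(d['camera_from_world']);q=T[:3,:3]@np.array(P)+T[:3,3];f=210/np.tan(np.radians(d['fovy'])/2)
    return np.array([d['cx']+f*q[0]/-q[2],d['cy']-f*q[1]/-q[2]])
E
python3 - <<'E'
from h import *
for n in('scene','top'):
    d=snap(n,n+'0');print(np.round(d['camera_from_world'],4).tolist())
print(read_state())
a=cv2.imread('pics/scene0.png');b=cv2.imread('pics/top0.png')
E
```

```text
{'fovy': 50.38635095184037, 'cx': 274.5993870334298, 'cy': 205.98778500860055}
[[-0.7841, -0.6206, 0.002, 0.3753], [0.484, -0.6095, 0.6279, -0.3588], [-0.3884, 0.4933, 0.7783, -0.6788], [0.0, 0.0, 0.0, 1.0]]
{'fovy': 46.89720362445355, 'cx': 279.62789610697376, 'cy': 213.595027254075}
[[-0.0228, -0.9993, 0.0284, -0.1032], [0.9927, -0.0193, 0.1193, -0.588], [-0.1186, 0.0309, 0.9925, -0.9463], [0.0, 0.0, 0.0, 1.0]]
{'time': 0.1, 'joint_positions': array([ 1.32052526,  0.50826363, -0.23752111,  1.50103982,  0.12567889,
        1.14890834, -0.15479347]), 'dq': array([ 0.00014083, -0.00242586,  0.00031424, -0.00048005,  0.0004895 ,
        0.001146  ,  0.001509  ]), 'joint_torque': array([-4.60859388e-03, -6.21833897e+01, -2.19388448e+00, -2.50204664e+01,
        1.27428869e-02,  7.87650759e-03, -2.77511185e-05]), 'ee_pos': array([ 0.2174449 , -0.58539672,  0.19090777]), 'ee_rot': array([ 9.84219600e-01,  1.76949458e-01, -1.52469200e-04, -8.02635846e-04]), 'force': array([-0.03198105,  0.54665288,  0.205909  ]), 'ft_torque': array([-0.01876755,  0.00993655,  0.02681219]), 'gripper_force': 0.0, 'width': 1.0021445208615687}
```

View pics/top0.png

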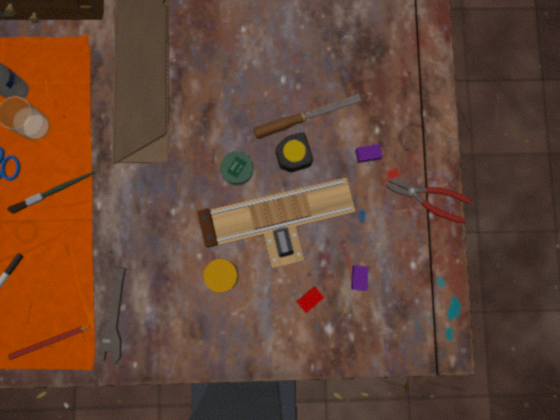

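View pics/scene0.png

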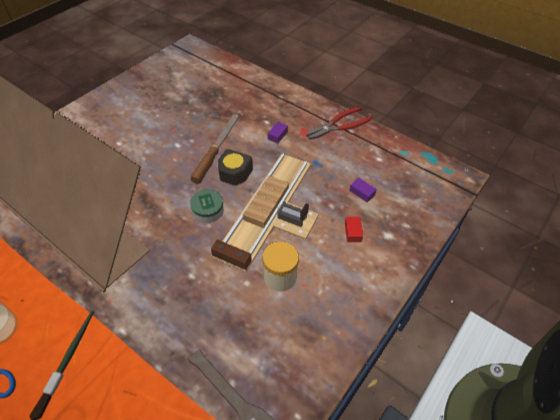

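The pictures show the jig with its dark stop at top-view (207,227) and its open end at (349,195). The row of blocks is at about (281,210) and the bolt tab at about (284,242). Lookalikes are the purple blocks at (369,153) and (360,278) and the red block at (310,299). The four plain pine blocks in the channel are the ones meant.

```bash
python3 - <<'E'
import cv2
b=cv2.imread('pics/top0.png')[165:295,190:365]
cv2.imwrite('pics/c1.png',cv2.resize(b,None,fx=4.5,fy=4.5,interpolation=cv2.INTER_CUBIC))
E
```

```text
(no output)
```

View pics/c1.png

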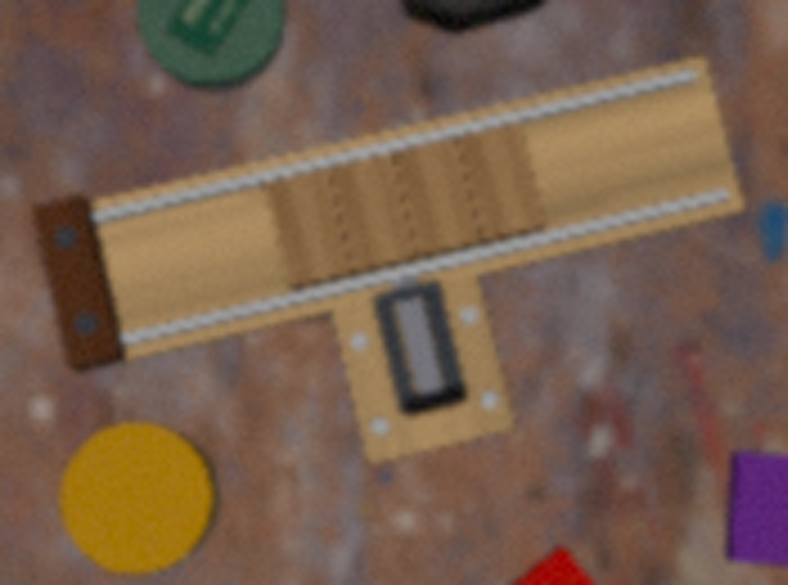

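```bash
cat >> h.py <<'E'
def J2W(p,j): # p=(x0,y0,th)
    j=np.atleast_2d(np.array(j,float));th=p[2]
    X=np.array([np.cos(th),np.sin(th)]);Y=np.array([-np.sin(th),np.cos(th)])
    return np.c_[p[0]+j[:,:1]*X[0]+j[:,1:2]*Y[0],p[1]+j[:,:1]*X[1]+j[:,1:2]*Y[1],j[:,2]]
def W2J(p,w):
    c,s=np.cos(p[2]),np.sin(p[2]);dx,dy=w[0]-p[0],w[1]-p[1];return np.array([c*dx+s*dy,-s*dx+c*dy])
E
python3 - <<'E'
from h import *
from scipy.optimize import least_squares
d=load('top0')
px=lambda c:np.array(c)/4.5+[190,165]
C=[(704,60),(743,210),(512,425),(370,461),(85,197),(122,358)]
J=np.array([(-160,-38,8),(-160,38,8),(-31,111,8),(39,111,8),(135,-38,36),(135,38,36)])/1000
f=lambda p:np.concatenate([proj(d,w)-px(c) for w,c in zip(J2W(p,J),C)])
r=least_squares(f,[.6,-.1,1.7]);print(r.x,np.round(r.fun.reshape(-1,2),2))
for n,c,z in[('tail a',(525,128),.03),('tail b',(547,225),.03),('head',(272,185),.03),('head b',(293,285),.03),('tab out L',(405,412),.0545),('tab out R',(465,398),.0545),('pot',(137,497),.075),('tin',(211,15),.032)]:
    w=ray(d,px(c),z);print(n,np.round(w,4),np.round(W2J(r.x,w)*1e3,1))
np.save('pose.npy',r.x)
print(J2W(r.x,[[-.16,0,0],[.135,0,0],[.004,.12,0]]))
E
```

```text
[ 0.59229235 -0.11159114  1.78957319] [[-0.09 -1.19]
 [ 0.44  0.09]
 [ 0.85  0.93]
 [-0.47  1.07]
 [-0.46 -0.82]
 [-0.24 -0.15]]
tail a [ 0.6272 -0.1724  0.03  ] [-66.9 -20.9]
tail b [ 0.5823 -0.1811  0.03  ] [-65.7  24.8]
head [ 0.6031 -0.0564  0.03  ] [ 51.5 -22.5]
head b [ 0.5573 -0.0652  0.03  ] [52.9 24.1]
tab out L [ 0.4982 -0.1138  0.0545] [18.3 92.3]
tab out R [ 0.5038 -0.1403  0.0545] [-8.8 92.6]
pot [0.4641 0.0017 0.075 ] [138.4 100.6]
tin [ 0.6818 -0.0299  0.032 ] [  60.4 -105.1]
[[ 0.62701807 -0.26777733  0.        ]
 [ 0.56299251  0.02019095  0.        ]
 [ 0.47428456 -0.13373078  0.        ]]
```

>>> play_rows([
  {"delta_pos": [0, 0, 0], "rot": [0, 0, 0.137]},
  {"delta_pos": [42, -25, 0]},
  {"delta_pos": [42, -25, 0]},
  {"delta_pos": [42, -25, 0]},
  {"delta_pos": [42, -25, 0]},
  {"delta_pos": [42, -25, 0]},
  {"delta_pos": [42, -25, 0]},
  {"delta_pos": [42, -25, 0]},
  {"delta_pos": [42, -25, 0]},
  {"delta_pos": [42, -25, 0]},
  {"delta_pos": [42, -25, 0]},
  {"delta_pos": [0, 0, 0]},
], fingers=255)

```text
invalid input at $.commands[1]: expected keys delta_pos, rot
```

```bash
cat > st.py <<'E'
from h import *
from scipy.spatial.transform import Rotation as R
s=read_state();p=np.load('pose.npy');r=R.from_quat(s['ee_rot'])
print(s['time'],np.round(s['ee_pos'],4),'jig mm',np.round(W2J(p,s['ee_pos'])*1e3,1),'yaw err deg',np.degrees(np.arctan2(*r.as_matrix()[1::-1,0])-(p[2]-np.pi/2)),'tilt',np.round(r.as_matrix()[:,2],3),'F',np.round(s['force'],1),s['width'])
E
python3 st.py
```

```text
0.1 [ 0.2174 -0.5854  0.1909] jig mm [-381.2  468.7] yaw err deg 7.849266033163637 tilt [-0.001  0.002 -1.   ] F [-0.   0.5  0.2] 1.0021445208615687
```

>>> play_rows([
  {"delta_pos": [0, 0, 0], "rot": [0, 0, 0.137]},
  {"delta_pos": [42, -25, 0], "rot": [0, 0, 0]},
  {"delta_pos": [42, -25, 0], "rot": [0, 0, 0]},
  {"delta_pos": [42, -25, 0], "rot": [0, 0, 0]},
  {"delta_pos": [42, -25, 0], "rot": [0, 0, 0]},
  {"delta_pos": [42, -25, 0], "rot": [0, 0, 0]},
  {"delta_pos": [42, -25, 0], "rot": [0, 0, 0]},
  {"delta_pos": [42, -25, 0], "rot": [0, 0, 0]},
  {"delta_pos": [42, -25, 0], "rot": [0, 0, 0]},
  {"delta_pos": [42, -25, 0], "rot": [0, 0, 0]},
  {"delta_pos": [42, -25, 0], "rot": [0, 0, 0]},
  {"delta_pos": [0, 0, 0], "rot": [0, 0, 0]},
], fingers=255)

```text
time: 1.3
ee_pos: [0.5786, -0.2418, 0.1911]
ee_rot: [0.993, 0.115, 0.002, -0.003]
force: [-0.8, 0.4, -0.0]
width: -0.004
gripper_force: 0.0
```

```bash
python3 st.py
```

```text
1.3 [ 0.5786 -0.2418  0.1911] jig mm [-124.1   41.6] yaw err deg 0.6420720154220401 tilt [ 0.003  0.005 -1.   ] F [-0.8  0.4 -0. ] -0.0036113589495210064
```

>>> play_rows([
  {"delta_pos": [21, -7, 20], "rot": [0, 0, 0.011]},
  {"delta_pos": [21, -7, 30], "rot": [0, 0, 0]},
  {"delta_pos": [0, 0, 40], "rot": [0, 0, 0]},
  {"delta_pos": [0, 0, 40], "rot": [0, 0, 0]},
  {"delta_pos": [0, 0, 0], "rot": [0, 0, 0]},
  {"delta_pos": [0, 0, 0], "rot": [0, 0, 0]},
])

```text
time: 1.9
ee_pos: [0.6111, -0.2282, 0.0617]
ee_rot: [0.995, 0.104, -0.001, -0.0]
force: [-0.1, 0.0, -0.1]
width: -0.001
gripper_force: 0.0
```

```bash
python3 st.py; python3 - <<'E'
from h import *
a=snap('top','t1')['img'];b=snap('scene','s1')['img']
s=read_state()
for n,f in(('top','t1'),('scene','s1')):print(n,proj(load(f),s['ee_pos']))
f=lambda i,x,y,w,h:cv2.resize(i[y:y+h,x:x+w],(800,300*800//800),interpolation=cv2.INTER_CUBIC)
o=np.vstack([f(a,190,170,200,75),f(b,200,130,200,75+0)])
cv2.imwrite('pics/c2.png',o[:,:,::-1])
E
```

```text
1.9 [ 0.6111 -0.2282  0.0617] jig mm [-117.9    6.9] yaw err deg -0.6419834391463116 tilt [-0.001  0.001 -1.   ] F [-0.1  0.  -0.1] -0.0007199746408209472
{'fovy': 46.89720362445355, 'cx': 279.62789610697376, 'cy': 213.595027254075}
{'fovy': 50.38635095184037, 'cx': 274.5993870334298, 'cy': 205.98778500860055}
top [336.58116495 197.27616548]
scene [291.32590979 152.45845875]
```

View pics/c2.png

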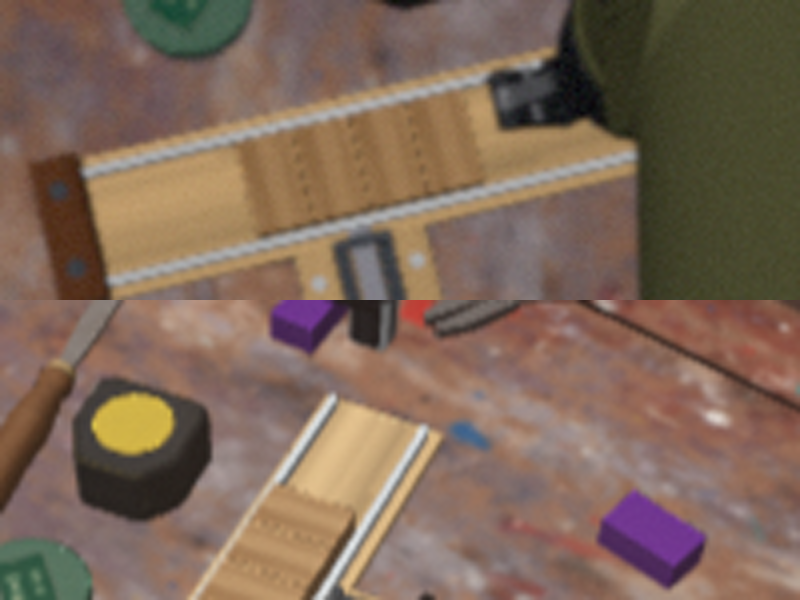

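The crop shows the tail block's end at about (480,150) in the top half. The finger is over the channel's open end there, and in the scene half its tip shows at (373,345). I'll check the calibration and the tip offset next.

```bash
python3 - <<'E'
from h import *
p=np.load('pose.npy');s=load('s1');t=load('t1')
J=np.array([(-160,-38,8),(-160,38,8),(-66,-25,30),(-66,25,30)])/1000
for w in J2W(p,J):q=proj(s,w);print('scene',q,(q-[200,130])*4+[0,300],'top',(proj(t,w)-[190,170])*4)
e=read_state()['ee_pos'];
for dz in(0,.02,.04):
  for dy in (-.03,0,.03): 
    w=e+np.array([.217*-dy,.976*dy,dz]); print(dz,dy,(proj(s,w)-[200,130])*4+[0,300],(proj(t,w)-[190,170])*4)
b=cv2.imread('pics/s1.png')[60:210,220:420]
cv2.imwrite('pics/c3.png',cv2.resize(b,None,fx=4,fy=4,interpolation=cv2.INTER_CUBIC))
E
```

```text
scene [281.16834037 152.90380584] [324.67336147 391.61522338] top [625.41808936  28.55389848]
scene [310.72480368 162.96680857] [442.89921471 431.86723426] top [662.21118093 167.0189371 ]
scene [268.42276282 174.49773327] [273.69105126 477.99093309] top [463.02447215  86.44647544]
scene [289.02641271 181.87591086] [356.10565083 507.50364343] top [486.96351244 180.21961319]
0 -0.03 [387.57154606 355.86327858] [644.40468013  95.10417489]
0 0 [365.30363917 389.83383501] [586.32465978 109.10466193]
0 0.03 [342.25061837 425.00211317] [528.04199782 123.15399678]
0.02 -0.03 [389.06014517 329.07413336] [651.57725175  88.54606623]
0.02 0 [366.45894585 363.12154344] [592.2869604  102.82970847]
0.02 0.03 [343.04778629 398.38911214] [532.78544096 117.16423774]
0.04 -0.03 [390.59673858 301.42127239] [659.05783573  81.70633216]
0.04 0 [367.65216751 335.53260475] [598.50576566  96.28479971]
0.04 0.03 [343.87159237 370.88681121] [537.73332351 110.91632386]
```

View pics/c3.png

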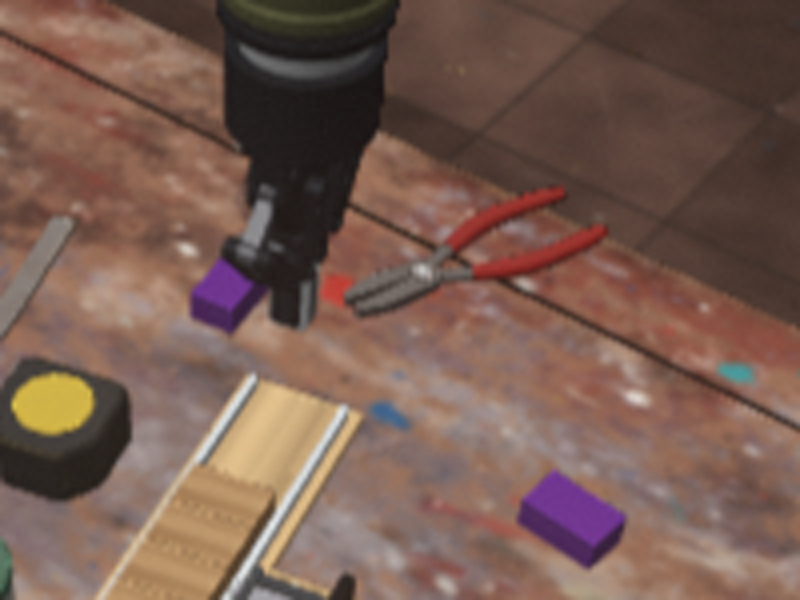

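```bash
python3 - <<'E'
from h import *
p=np.load('pose.npy');s=load('s1');t=load('t1');e=read_state()['ee_pos']
from scipy.optimize import least_squares
for a,b in[((313.75,194.25),(276,121)),((316,201),(278,124)),((322,190),(287,108))]:
  r=least_squares(lambda w:np.r_[proj(t,w)-a,proj(s,w)-b],e);print(r.x,r.fun,(W2J(p,r.x)-W2J(p,e))*1e3,r.x[2]-e[2])
for z in np.arange(.04,.13,.01):
  w=ray(s,(293.75,141.25),z);print(z,np.round((W2J(p,w)-W2J(p,e))*1e3))
E
```

```text
[ 0.60177104 -0.16719839  0.19903887] [-1.35578497 -1.95687768  2.61079513  0.29987347] [62.43489144 -2.48767197] 0.13496999634001658
[ 0.59362206 -0.16942751  0.19400801] [-2.44195774 -3.55443067  4.71818956  0.53172896] [62.02752739  5.95086181] 0.12993914367274054
[ 0.59895113 -0.18248653  0.2227104 ] [ 1.01635864  1.48048744 -1.99869249 -0.22486408] [48.12318645  3.58310057] 0.1586415275616098
0.04 [-59. -20.]
0.05 [-49. -16.]
0.060000000000000005 [-39. -12.]
0.07 [-29.  -7.]
0.08000000000000002 [-19.  -3.]
0.09000000000000001 [-9.  1.]
0.1 [1. 5.]
0.11000000000000001 [11.  9.]
0.12000000000000002 [21. 13.]
```

```bash
python3 - <<'E'
from h import *
b=snap('scene','s2')['img'][100:250,220:380];e=read_state();print(e['time'],e['ee_pos'],(proj(load('s2'),e['ee_pos'])-[220,100])*4)
cv2.imwrite('pics/c4.png',cv2.resize(b,None,fx=4,fy=4,interpolation=cv2.INTER_CUBIC)[:,:,::-1])
E
```

```text
{'fovy': 50.38635095184037, 'cx': 274.5993870334298, 'cy': 205.98778500860055}
2.05 [ 0.61300161 -0.22873076  0.06426893] [285.20755206 209.43854802]
```

View pics/c4.png

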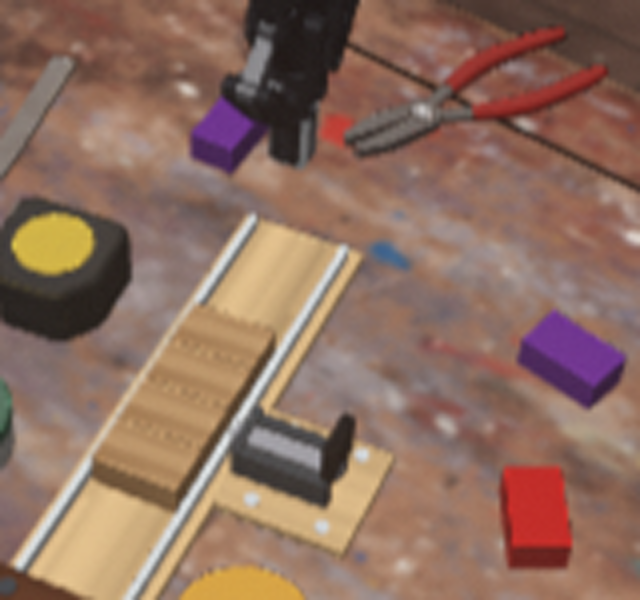

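The finger tip is at (292,165) in this crop, but the reported TCP projects to (285,209), so the tip looks about 30 mm higher than reported. I'll go down a little, which is safe under either reading, and look again.

>>> play_rows([
  {"delta_pos": [5, 0, 15], "rot": [0, 0, 0]},
  {"delta_pos": [0, 0, 15], "rot": [0, 0, 0]},
  {"delta_pos": [0, 0, 5], "rot": [0, 0, 0]},
  {"delta_pos": [0, 0, 0], "rot": [0, 0, 0]},
])

```text
time: 2.45
ee_pos: [0.6152, -0.2267, 0.025]
ee_rot: [0.995, 0.104, -0.001, -0.001]
force: [-0.4, 0.1, 0.3]
width: 0.001
gripper_force: 0.0
```

```bash
python3 st.py; python3 - <<'E'
from h import *
b=snap('scene','s3')['img'][100:250,220:380];e=read_state();print(e['time'],e['ee_pos'],(proj(load('s3'),e['ee_pos'])-[220,100])*4)
cv2.imwrite('pics/c5.png',cv2.resize(b,None,fx=4,fy=4,interpolation=cv2.INTER_CUBIC)[:,:,::-1])
E
```

```text
2.45 [ 0.6152 -0.2267  0.025 ] jig mm [-117.3    2.6] yaw err deg -0.620415779184411 tilt [-0.003  0.001 -1.   ] F [-0.4  0.1  0.3] 0.0008884114791770239
{'fovy': 50.38635095184037, 'cx': 274.5993870334298, 'cy': 205.98778500860055}
2.5 [ 0.6158252  -0.22683974  0.02580279] [277.08736272 258.16360974]
```

View pics/c5.png

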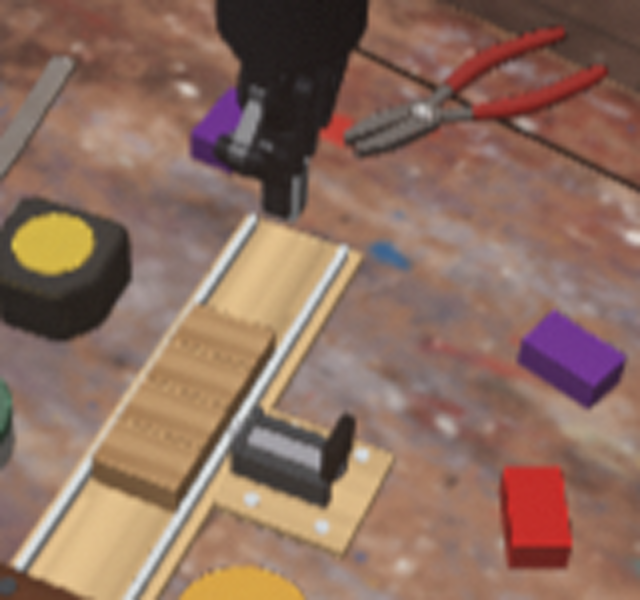

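>>> play_rows([
  {"delta_pos": [0, 0, 6], "rot": [0, 0, 0]},
  {"delta_pos": [0, 0, 5], "rot": [0, 0, 0]},
  {"delta_pos": [0, 0, 0], "rot": [0, 0, 0]},
])

```text
time: 2.8
ee_pos: [0.6159, -0.227, 0.0149]
ee_rot: [0.995, 0.104, -0.001, -0.0]
force: [0.4, 0.1, -0.6]
width: 0.001
gripper_force: 0.0
```

>>> play_rows([
  {"delta_pos": [0, 0, 3], "rot": [0, 0, 0]},
  {"delta_pos": [0, 0, 3], "rot": [0, 0, 0]},
])

```text
time: 3.0
ee_pos: [0.6166, -0.2272, 0.0097]
ee_rot: [0.995, 0.104, 0.0, 0.0]
force: [-0.5, 1.0, 0.3]
width: 0.001
gripper_force: 0.0
```

>>> play_rows([
  {"delta_pos": [0, 0, 2], "rot": [0, 0, 0]},
  {"delta_pos": [0, 0, 0], "rot": [0, 0, 0]},
])

```text
time: 3.2
ee_pos: [0.6161, -0.227, 0.0073]
ee_rot: [0.995, 0.104, -0.0, -0.0]
force: [0.2, 0.1, -0.2]
width: 0.002
gripper_force: 0.0
```

>>> play_rows([
  {"delta_pos": [0, 0, 2], "rot": [0, 0, 0]},
  {"delta_pos": [0, 0, 0], "rot": [0, 0, 0]},
])

```text
time: 3.4
ee_pos: [0.6163, -0.227, 0.0055]
ee_rot: [0.995, 0.104, -0.0, -0.0]
force: [0.0, -0.6, 0.2]
width: 0.002
gripper_force: 0.0
```

>>> play_rows([
  {"delta_pos": [0, 0, 2], "rot": [0, 0, 0]},
  {"delta_pos": [0, 0, 0], "rot": [0, 0, 0]},
])

```text
time: 3.6
ee_pos: [0.6162, -0.227, 0.0035]
ee_rot: [0.995, 0.104, -0.0, -0.0]
force: [-0.4, -0.0, 0.1]
width: -0.001
gripper_force: 0.0
```

```bash
python3 st.py; python3 - <<'E'
from h import *
b=snap('scene','s4')['img'][100:250,220:380];e=read_state();print(e['ee_pos'],(proj(load('s4'),e['ee_pos'])-[220,100])*4)
cv2.imwrite('pics/c6.png',cv2.resize(b,None,fx=4,fy=4,interpolation=cv2.INTER_CUBIC)[:,:,::-1])
snap('top','t4')
E
```

```text
3.6 [ 0.6162 -0.227   0.0035] jig mm [-117.9    1.7] yaw err deg -0.6330369995181053 tilt [-0.  0. -1.] F [-0.4 -0.   0.1] -0.001451025335252224
{'fovy': 50.38635095184037, 'cx': 274.5993870334298, 'cy': 205.98778500860055}
[ 0.61629037 -0.22704013  0.00356846] [275.58654389 284.66178143]
{'fovy': 46.89720362445355, 'cx': 279.62789610697376, 'cy': 213.595027254075}
```

View pics/c6.png

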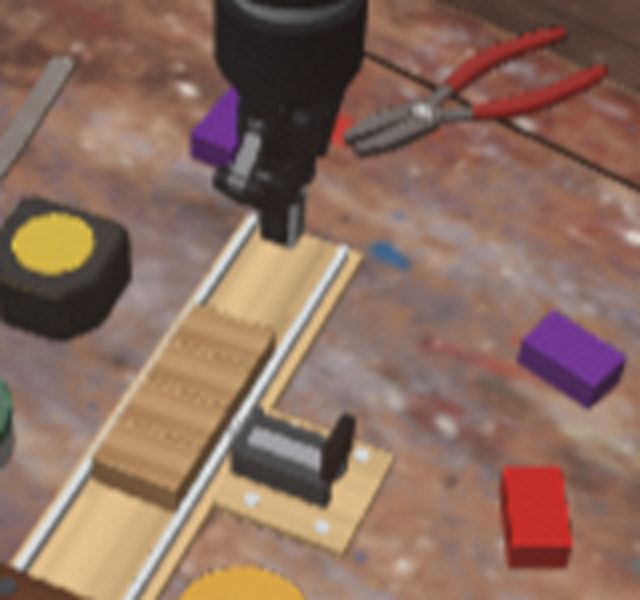

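```bash
python3 - <<'E'
from h import *
p=np.load('pose.npy');s=load('s4');e=read_state()['ee_pos'];j=W2J(p,e)
px=lambda c:np.array(c)/4+[220,100]
for c in[(262,234),(283,246),(300,238)]:
  print(c,[(round(z,3),np.round(W2J(p,ray(s,px(c),z))*1e3-j*1e3,0).tolist()) for z in(.02,.025,.03,.035,.04)])
E
```

```text
(262, 234) [(0.02, [-19.0, -18.0]), (0.025, [-14.0, -16.0]), (0.03, [-10.0, -14.0]), (0.035, [-5.0, -12.0]), (0.04, [-0.0, -10.0])]
(283, 246) [(0.02, [-15.0, -3.0]), (0.025, [-11.0, -1.0]), (0.03, [-6.0, 1.0]), (0.035, [-2.0, 3.0]), (0.04, [3.0, 5.0])]
(300, 238) [(0.02, [-25.0, 3.0]), (0.025, [-21.0, 5.0]), (0.03, [-16.0, 7.0]), (0.035, [-11.0, 9.0]), (0.04, [-7.0, 11.0])]
```

>>> play_rows([
  {"delta_pos": [0, 0, 6], "rot": [0, 0, 0]},
  {"delta_pos": [0, 0, 6], "rot": [0, 0, 0]},
  {"delta_pos": [0, 0, 0], "rot": [0, 0, 0]},
])

```text
time: 4.0
ee_pos: [0.6155, -0.2268, -0.0096]
ee_rot: [0.995, 0.104, -0.001, -0.0]
force: [0.6, 0.0, -0.2]
width: -0.007
gripper_force: 0.0
```

>>> play_rows([
  {"delta_pos": [0, 0, 2], "rot": [0, 0, 0]},
  {"delta_pos": [0, 0, 2], "rot": [0, 0, 0]},
])

```text
time: 4.2
ee_pos: [0.6165, -0.2271, -0.0124]
ee_rot: [0.995, 0.104, 0.0, 0.0]
force: [-0.4, 0.2, -1.0]
width: -0.001
gripper_force: 0.0
```

>>> play_rows([
  {"delta_pos": [0, 0, 2], "rot": [0, 0, 0]},
  {"delta_pos": [0, 0, 1], "rot": [0, 0, 0]},
])

```text
time: 4.4
ee_pos: [0.6163, -0.227, -0.0155]
ee_rot: [0.995, 0.104, -0.0, -0.0]
force: [0.5, 0.5, -0.1]
width: 0.0
gripper_force: 0.0
```

>>> play_rows([
  {"delta_pos": [0, 0, 2], "rot": [0, 0, 0]},
  {"delta_pos": [0, 0, 1], "rot": [0, 0, 0]},
])

```text
time: 4.6
ee_pos: [0.6164, -0.227, -0.0185]
ee_rot: [0.995, 0.104, -0.0, -0.0]
force: [-0.7, 0.4, -0.5]
width: -0.001
gripper_force: 0.0
```

>>> play_rows([
  {"delta_pos": [0, 0, 1.5], "rot": [0, 0, 0]},
  {"delta_pos": [0, 0, 0], "rot": [0, 0, 0]},
])

```text
time: 4.8
ee_pos: [0.6163, -0.227, -0.02]
ee_rot: [0.995, 0.104, -0.0, -0.0]
force: [0.6, -0.1, 0.3]
width: 0.002
gripper_force: 0.0
```

>>> play_rows([
  {"delta_pos": [0, 0, 1.5], "rot": [0, 0, 0]},
  {"delta_pos": [0, 0, 0], "rot": [0, 0, 0]},
])

```text
time: 5.0
ee_pos: [0.6163, -0.227, -0.0215]
ee_rot: [0.995, 0.104, -0.0, -0.0]
force: [-0.3, -0.2, -0.2]
width: -0.002
gripper_force: 0.0
```

>>> play_rows([
  {"delta_pos": [0, 0, 1.5], "rot": [0, 0, 0]},
  {"delta_pos": [0, 0, 0], "rot": [0, 0, 0]},
])

```text
time: 5.2
ee_pos: [0.6163, -0.2271, -0.023]
ee_rot: [0.995, 0.104, -0.0, -0.0]
force: [-1.0, 0.2, 1.0]
width: -0.001
gripper_force: 0.0
```

>>> play_rows([
  {"delta_pos": [0, 0, 1.5], "rot": [0, 0, 0]},
  {"delta_pos": [0, 0, 0], "rot": [0, 0, 0]},
])

```text
time: 5.4
ee_pos: [0.6163, -0.227, -0.0245]
ee_rot: [0.995, 0.104, -0.0, -0.0]
force: [0.6, -0.3, -0.2]
width: 0.005
gripper_force: 0.0
```

>>> play_rows([
  {"delta_pos": [0, 0, 1.5], "rot": [0, 0, 0]},
  {"delta_pos": [0, 0, 0], "rot": [0, 0, 0]},
])

```text
time: 5.6
ee_pos: [0.6163, -0.227, -0.026]
ee_rot: [0.995, 0.104, -0.0, -0.0]
force: [-0.6, 0.5, 0.5]
width: 0.001
gripper_force: 0.0
```

>>> play_rows([
  {"delta_pos": [0, 0, 1.5], "rot": [0, 0, 0]},
  {"delta_pos": [0, 0, 0], "rot": [0, 0, 0]},
])

```text
time: 5.8
ee_pos: [0.6163, -0.227, -0.0275]
ee_rot: [0.995, 0.104, -0.0, -0.0]
force: [-1.1, -0.5, -0.3]
width: -0.002
gripper_force: 0.0
```

```bash
python3 - <<'E'
from h import *
p=np.load('pose.npy')
b=snap('scene','s5')['img'][:,:,::-1];a=cv2.imread('pics/scene0.png');o=cv2.imread('pics/s4.png')
e=read_state()['ee_pos'];print(e,W2J(p,e)*1e3,proj(load('s5'),e))
for n,i in(('s4',o),('s5',b)):
  m=(np.abs(i.astype(int)-a).max(2)>45)&(i.max(2)<110);m[:, :250]=0;m[:,340:]=0;m[190:]=0
  print(n,[(y,np.where(m[y])[0][[0,-1]].tolist()) for y in range(140,190) if m[y].any()])
c=b[120:200,250:330];cv2.imwrite('pics/c7.png',cv2.resize(c,None,fx=7,fy=7,interpolation=cv2.INTER_CUBIC))
E
```

```text
{'fovy': 50.38635095184037, 'cx': 274.5993870334298, 'cy': 205.98778500860055}
[ 0.61632431 -0.2270148  -0.02743531] [-117.88817259    1.59193933] [288.52384049 180.22858692]
s4 [(140, [283, 298]), (141, [283, 298]), (142, [274, 298]), (143, [274, 298]), (144, [273, 298]), (145, [273, 297]), (146, [273, 296]), (147, [274, 295]), (148, [276, 296]), (149, [277, 296]), (150, [279, 295]), (151, [281, 295]), (152, [284, 295]), (153, [285, 295]), (154, [285, 295]), (155, [285, 295]), (156, [285, 295]), (157, [285, 295]), (158, [285, 295]), (159, [286, 294]), (160, [288, 293])]
s5 [(140, [280, 302]), (141, [280, 302]), (142, [279, 302]), (143, [279, 302]), (144, [279, 301]), (145, [279, 301]), (146, [285, 301]), (147, [285, 300]), (148, [285, 300]), (149, [284, 299]), (150, [284, 298]), (151, [283, 297]), (152, [283, 297]), (153, [275, 297]), (154, [275, 297]), (155, [274, 297]), (156, [274, 296]), (157, [274, 294]), (158, [275, 295]), (159, [277, 295]), (160, [278, 295]), (161, [279, 295]), (162, [284, 295]), (163, [285, 294]), (164, [285, 294]), (165, [285, 294]), (166, [285, 294]), (167, [285, 294]), (168, [285, 294]), (169, [286, 293]), (170, [289, 292])]
```

View pics/c7.png

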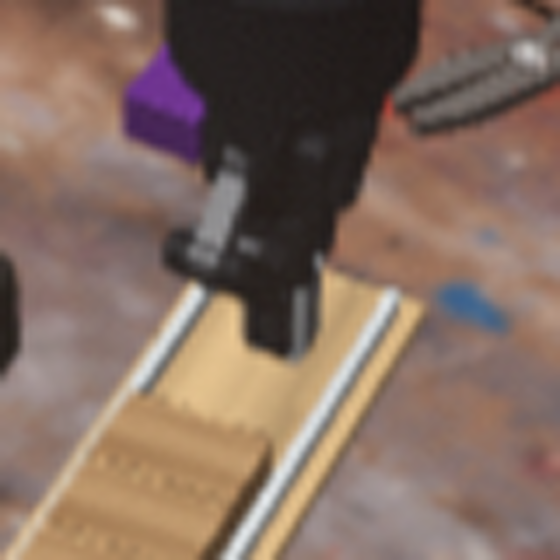

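```bash
python3 - <<'E'
from h import *
p=np.load('pose.npy');s=load('s5')
for c in[(285,168.8),(289.7,170.8),(294.5,168.3)]:
  print(c,[(round(z,3),np.round(W2J(p,ray(s,c,z))*1e3,0).tolist()) for z in(.008,.012,.016,.02,.025)])
for j in [(-160,-38,8),(-160,38,8),(-66,-25,30),(-66,25,30)]: print(j,proj(s,J2W(p,np.array(j)/1e3)[0]))
E
```

```text
(285, 168.8) [(0.008, [-117.0, -8.0]), (0.012, [-113.0, -6.0]), (0.016, [-110.0, -5.0]), (0.02, [-106.0, -3.0]), (0.025, [-102.0, -1.0])]
(289.7, 170.8) [(0.008, [-116.0, 4.0]), (0.012, [-112.0, 6.0]), (0.016, [-109.0, 7.0]), (0.02, [-105.0, 9.0]), (0.025, [-101.0, 11.0])]
(294.5, 168.3) [(0.008, [-128.0, 11.0]), (0.012, [-124.0, 13.0]), (0.016, [-121.0, 14.0]), (0.02, [-117.0, 15.0]), (0.025, [-113.0, 17.0])]
(-160, -38, 8) [281.16834037 152.90380584]
(-160, 38, 8) [310.72480368 162.96680857]
(-66, -25, 30) [268.42276282 174.49773327]
(-66, 25, 30) [289.02641271 181.87591086]
```

>>> play_rows([
  {"delta_pos": [1, 0, 2], "rot": [0, 0, -0.01]},
  {"delta_pos": [0, -10, 0], "rot": [0, 0, 0]},
  {"delta_pos": [0, -10, 0], "rot": [0, 0, 0]},
  {"delta_pos": [0, -8, 0], "rot": [0, 0, 0]},
  {"delta_pos": [0, -4, 0], "rot": [0, 0, 0]},
  {"delta_pos": [0, -4, 0], "rot": [0, 0, 0]},
  {"delta_pos": [0, -4, 0], "rot": [0, 0, 0]},
  {"delta_pos": [0, -4, 0], "rot": [0, 0, 0]},
  {"delta_pos": [0, -4, 0], "rot": [0, 0, 0]},
  {"delta_pos": [0, -4, 0], "rot": [0, 0, 0]},
])

```text
time: 6.85
ee_pos: [0.6062, -0.1763, -0.0292]
ee_rot: [0.994, 0.108, 0.0, 0.0]
force: [-0.5, -1.4, 1.3]
width: -0.002
gripper_force: 0.8
```

```bash
python3 st.py; python3 - <<'E'
from h import *
# wood edge of leading block: profile in top image along jig axis between head and stop
p=np.load('pose.npy');d=grab_frame('top');o=load('top0');i0=cv2.imread('pics/top0.png');i=d['img'][:,:,::-1]
cv2.imwrite('pics/t6.png',i)
for n,im in(('0',i0),('6',i)):
  v=[]
  for x in np.arange(-90,140,3):
    q=[proj(d,w) for w in J2W(p,[[x/1e3,y/1e3,.03] for y in(-15,-10,-5,0,5,10)])]
    q=np.array(q,np.float32);v.append(int(cv2.remap(im[:,:,1],q[:,:1],q[:,1:],1).mean()))
  print(n,list(zip(range(-90,140,3),v)))
E
```

```text
6.85 [ 0.6062 -0.1763 -0.0292] jig mm [-66.2   0.5] yaw err deg -0.08825264746469007 tilt [ 0. -0. -1.] F [-0.5 -1.4  1.3] -0.0024250798802414246
0 [(-90, 132), (-87, 131), (-84, 131), (-81, 131), (-78, 132), (-75, 132), (-72, 131), (-69, 131), (-66, 123), (-63, 107), (-60, 101), (-57, 102), (-54, 108), (-51, 109), (-48, 106), (-45, 98), (-42, 95), (-39, 95), (-36, 95), (-33, 96), (-30, 100), (-27, 101), (-24, 107), (-21, 108), (-18, 107), (-15, 98), (-12, 94), (-9, 95), (-6, 97), (-3, 98), (0, 102), (3, 101), (6, 107), (9, 109), (12, 107), (15, 100), (18, 95), (21, 95), (24, 96), (27, 96), (30, 100), (33, 100), (36, 106), (39, 109), (42, 106), (45, 99), (48, 94), (51, 95), (54, 106), (57, 124), (60, 132), (63, 134), (66, 134), (69, 133), (72, 134), (75, 134), (78, 134), (81, 134), (84, 134), (87, 134), (90, 134), (93, 134), (96, 134), (99, 134), (102, 134), (105, 134), (108, 134), (111, 134), (114, 134), (117, 134), (120, 134), (123, 133), (126, 134), (129, 134), (132, 114), (135, 54), (138, 37)]
6 [(-90, 69), (-87, 69), (-84, 67), (-81, 67), (-78, 67), (-75, 65), (-72, 64), (-69, 64), (-66, 63), (-63, 61), (-60, 58), (-57, 56), (-54, 52), (-51, 50), (-48, 48), (-45, 45), (-42, 37), (-39, 35), (-36, 45), (-33, 54), (-30, 67), (-27, 66), (-24, 57), (-21, 59), (-18, 67), (-15, 74), (-12, 77), (-9, 103), (-6, 115), (-3, 109), (0, 104), (3, 106), (6, 109), (9, 112), (12, 111), (15, 114), (18, 120), (21, 121), (24, 117), (27, 108), (30, 105), (33, 107), (36, 107), (39, 111), (42, 111), (45, 114), (48, 120), (51, 121), (54, 117), (57, 108), (60, 105), (63, 109), (66, 125), (69, 144), (72, 149), (75, 149), (78, 148), (81, 148), (84, 148), (87, 147), (90, 149), (93, 148), (96, 149), (99, 149), (102, 147), (105, 149), (108, 149), (111, 148), (114, 149), (117, 148), (120, 149), (123, 149), (126, 149), (129, 148), (132, 127), (135, 60), (138, 43)]
```

>>> play_rows([
  {"delta_pos": [0, -5, 0], "rot": [0, 0, 0]},
  {"delta_pos": [0, -5, 0], "rot": [0, 0, 0]},
  {"delta_pos": [0, -5, 0], "rot": [0, 0, 0]},
  {"delta_pos": [0, -5, 0], "rot": [0, 0, 0]},
  {"delta_pos": [0, -5, 0], "rot": [0, 0, 0]},
  {"delta_pos": [0, -5, 0], "rot": [0, 0, 0]},
  {"delta_pos": [0, -5, 0], "rot": [0, 0, 0]},
  {"delta_pos": [0, -5, 0], "rot": [0, 0, 0]},
  {"delta_pos": [0, -5, 0], "rot": [0, 0, 0]},
  {"delta_pos": [0, -5, 0], "rot": [0, 0, 0]},
  {"delta_pos": [0, -5, 0], "rot": [0, 0, 0]},
  {"delta_pos": [0, -5, 0], "rot": [0, 0, 0]},
])

```text
time: 8.1
ee_pos: [0.5931, -0.1171, -0.0293]
ee_rot: [0.994, 0.109, -0.0, 0.0]
force: [-0.2, -2.2, 1.3]
width: 0.002
gripper_force: 1.0
```

>>> play_rows([
  {"delta_pos": [0, -2, 0], "rot": [0, 0, 0]},
  {"delta_pos": [0, -2, 0], "rot": [0, 0, 0]},
  {"delta_pos": [0, -2, 0], "rot": [0, 0, 0]},
])

```text
time: 8.4
ee_pos: [0.5919, -0.1117, -0.0293]
ee_rot: [0.994, 0.109, 0.0, 0.0]
force: [0.3, -1.9, 1.3]
width: 0.002
gripper_force: 1.1
```

>>> play_rows([
  {"delta_pos": [0, -1, 0], "rot": [0, 0, 0]},
  {"delta_pos": [0, -1, 0], "rot": [0, 0, 0]},
])

```text
time: 8.6
ee_pos: [0.5916, -0.11, -0.0293]
ee_rot: [0.994, 0.109, 0.0, 0.0]
force: [1.3, -5.8, 0.8]
width: 0.002
gripper_force: 2.5
```

```bash
cat > prof.py <<'E'
from h import *
import sys
p=np.load('pose.npy');d=grab_frame('top');i=d['img'][:,:,::-1];cv2.imwrite('pics/'+sys.argv[1]+'.png',i)
xs=range(int(sys.argv[2]),140,3);v=[]
for x in xs:
    q=np.array([proj(d,w) for w in J2W(p,[[x/1e3,y/1e3,.03] for y in(-15,-10,-5,0,5,10)])],np.float32);v.append(int(cv2.remap(i[:,:,1],q[:,:1],q[:,1:],1).mean()))
print(list(zip(xs,v)))
E
python3 st.py; python3 prof.py t7 50
```

```text
8.6 [ 0.5916 -0.11   -0.0293] jig mm [1.7 0.4] yaw err deg -0.07184481999914226 tilt [ 0. -0. -1.] F [ 1.3 -5.8  0.8] 0.0022317438741273
[(50, 59), (53, 58), (56, 64), (59, 72), (62, 77), (65, 98), (68, 105), (71, 106), (74, 106), (77, 111), (80, 111), (83, 114), (86, 120), (89, 121), (92, 117), (95, 109), (98, 105), (101, 107), (104, 108), (107, 113), (110, 112), (113, 114), (116, 121), (119, 121), (122, 118), (125, 108), (128, 105), (131, 106), (134, 90), (137, 49)]
```

>>> play_rows([
  {"delta_pos": [0, -1, 0], "rot": [0, 0, 0]},
  {"delta_pos": [0, 0, 0], "rot": [0, 0, 0]},
])

```text
time: 8.85
ee_pos: [0.5916, -0.11, -0.0293]
ee_rot: [0.994, 0.108, 0.0, 0.001]
force: [2.2, -5.0, 0.0]
width: -0.0
gripper_force: 2.7
```

>>> play_rows([
  {"delta_pos": [0, -1, 0], "rot": [0, 0, 0]},
  {"delta_pos": [0, 0, 0], "rot": [0, 0, 0]},
])

```text
time: 9.05
ee_pos: [0.5917, -0.11, -0.0291]
ee_rot: [0.994, 0.108, 0.001, 0.001]
force: [3.1, -6.6, 0.5]
width: 0.002
gripper_force: 3.7
```

>>> play_rows([
  {"delta_pos": [0, 5, 0], "rot": [0, 0, 0]},
  {"delta_pos": [0, 10, 0], "rot": [0, 0, 0]},
  {"delta_pos": [0, 10, 0], "rot": [0, 0, 0]},
  {"delta_pos": [0, 0, -35], "rot": [0, 0, 0]},
  {"delta_pos": [0, 0, -40], "rot": [0, 0, 0]},
  {"delta_pos": [0, 0, -35], "rot": [0, 0, 0]},
  {"delta_pos": [0, 0, 0], "rot": [0, 0, 0]},
])

```text
time: 9.75
ee_pos: [0.5996, -0.1331, 0.0857]
ee_rot: [0.994, 0.108, 0.004, 0.001]
force: [0.6, -0.2, 0.3]
width: 0.0
gripper_force: 0.0
```

>>> play_rows([
  {"delta_pos": [-30, -6, 0], "rot": [0, 0, 0]},
  {"delta_pos": [-35, -6, 0], "rot": [0, 0, 0]},
  {"delta_pos": [-35, -6, 0], "rot": [0, 0, 0]},
  {"delta_pos": [-30, -6, 0], "rot": [0, 0, 0]},
  {"delta_pos": [0, 0, 0], "rot": [0, 0, 0]},
  {"delta_pos": [0, 0, 0], "rot": [0, 0, 0]},
])

```text
time: 10.35
ee_pos: [0.4641, -0.1373, 0.0807]
ee_rot: [0.994, 0.108, 0.0, -0.0]
force: [1.4, 0.5, 0.7]
width: -0.004
gripper_force: 0.0
```

```bash
python3 st.py; python3 prof.py t8 -15
```

```text
10.35 [ 0.4641 -0.1373  0.0807] jig mm [  2.7 130.7] yaw err deg -0.10597382519748537 tilt [ 0.  0. -1.] F [1.4 0.5 0.7] -0.004485810653452733
[(-15, 139), (-12, 139), (-9, 139), (-6, 138), (-3, 139), (0, 139), (3, 138), (6, 140), (9, 139), (12, 136), (15, 118), (18, 108), (21, 104), (24, 110), (27, 113), (30, 113), (33, 108), (36, 100), (39, 99), (42, 102), (45, 100), (48, 105), (51, 104), (54, 110), (57, 114), (60, 113), (63, 108), (66, 100), (69, 99), (72, 101), (75, 100), (78, 106), (81, 104), (84, 109), (87, 113), (90, 112), (93, 108), (96, 100), (99, 99), (102, 101), (105, 102), (108, 106), (111, 104), (114, 109), (117, 113), (120, 114), (123, 108), (126, 100), (129, 98), (132, 98), (135, 69), (138, 41)]
```

>>> play_rows([
  {"delta_pos": [0, 0, 30], "rot": [0, 0, 0]},
  {"delta_pos": [0, 0, 30], "rot": [0, 0, 0]},
  {"delta_pos": [0, 0, 20], "rot": [0, 0, 0]},
  {"delta_pos": [8, -1, 0], "rot": [0, 0, 0]},
  {"delta_pos": [8, 0, 0], "rot": [0, 0, 0]},
  {"delta_pos": [4, 0, 0], "rot": [0, 0, 0]},
  {"delta_pos": [4, 0, 0], "rot": [0, 0, 0]},
  {"delta_pos": [4, 0, 0], "rot": [0, 0, 0]},
  {"delta_pos": [4, 0, 0], "rot": [0, 0, 0]},
])

```text
time: 11.3
ee_pos: [0.4951, -0.1291, 0.0012]
ee_rot: [0.994, 0.108, -0.0, 0.0]
force: [-1.0, -0.5, 1.1]
width: 0.001
gripper_force: 1.1
```

```bash
python3 st.py
```

```text
11.3 [ 0.4951 -0.1291  0.0012] jig mm [ 4.  98.7] yaw err deg -0.07857077386817242 tilt [-0. -0. -1.] F [-1.  -0.5  1.1] 0.0008276748846603483
```

>>> play_rows([
  {"delta_pos": [4, 0, 0], "rot": [0, 0, 0]},
  {"delta_pos": [4, 0, 0], "rot": [0, 0, 0]},
  {"delta_pos": [4, 0, 0], "rot": [0, 0, 0]},
])

```text
time: 11.6
ee_pos: [0.5072, -0.1264, 0.0007]
ee_rot: [0.994, 0.109, -0.0, 0.0]
force: [-1.3, -1.1, 1.6]
width: -0.0
gripper_force: 1.1
```

>>> play_rows([
  {"delta_pos": [4, 0, 0], "rot": [0, 0, 0]},
  {"delta_pos": [4, 0, 0], "rot": [0, 0, 0]},
  {"delta_pos": [4, 0, 0], "rot": [0, 0, 0]},
  {"delta_pos": [4, 0, 0], "rot": [0, 0, 0]},
  {"delta_pos": [4, 0, 0], "rot": [0, 0, 0]},
])

```text
time: 12.1
ee_pos: [0.5269, -0.122, 0.0007]
ee_rot: [0.994, 0.109, -0.0, 0.0]
force: [-1.9, -0.8, 0.9]
width: 0.002
gripper_force: 1.1
```

>>> play_rows([
  {"delta_pos": [2, 0, 0], "rot": [0, 0, 0]},
  {"delta_pos": [2, 0, 0], "rot": [0, 0, 0]},
  {"delta_pos": [1, 0, 0], "rot": [0, 0, 0]},
])

```text
time: 12.4
ee_pos: [0.5314, -0.1209, 0.0006]
ee_rot: [0.994, 0.109, -0.0, -0.0]
force: [-3.9, -1.8, 1.5]
width: 0.002
gripper_force: 1.9
```

```bash
python3 st.py
```

```text
12.4 [ 0.5314 -0.1209  0.0006] jig mm [ 4.1 61.4] yaw err deg -0.05811708836852147 tilt [-0.  0. -1.] F [-3.9 -1.8  1.5] 0.002308909749423832
```

>>> play_rows([
  {"delta_pos": [1, 0, 0], "rot": [0, 0, 0]},
  {"delta_pos": [1, 0, 0], "rot": [0, 0, 0]},
  {"delta_pos": [0, 0, 0], "rot": [0, 0, 0]},
])

```text
time: 12.7
ee_pos: [0.5313, -0.1209, 0.0005]
ee_rot: [0.994, 0.108, -0.002, -0.0]
force: [-6.8, -2.6, 4.2]
width: 0.002
gripper_force: 3.5
```

>>> play_rows([
  {"delta_pos": [1, 0, 0], "rot": [0, 0, 0]},
  {"delta_pos": [1, 0, 0], "rot": [0, 0, 0]},
  {"delta_pos": [0, 0, 0], "rot": [0, 0, 0]},
])

```text
time: 13.0
ee_pos: [0.5312, -0.1209, 0.0003]
ee_rot: [0.994, 0.108, -0.004, 0.0]
force: [-11.6, -2.1, 9.4]
width: 0.002
gripper_force: 5.8
```

```bash
python3 st.py; python3 prof.py t9 -15 >/dev/null
```

```text
13.0 [ 5.312e-01 -1.209e-01  3.000e-04] jig mm [ 4.2 61.7] yaw err deg -0.12456737022542518 tilt [-0.007 -0.001 -1.   ] F [-11.6  -2.1   9.4] 0.002006232933580146
```

The bolt has stalled with the force rising. I'll back away and check the result.

>>> play_rows([
  {"delta_pos": [-6, 0, 0], "rot": [0, 0, 0]},
  {"delta_pos": [-20, 0, 0], "rot": [0, 0, 0]},
  {"delta_pos": [-30, 0, 0], "rot": [0, 0, 0]},
  {"delta_pos": [-10, 0, -30], "rot": [0, 0, 0]},
  {"delta_pos": [0, 0, -40], "rot": [0, 0, 0]},
  {"delta_pos": [0, 0, -40], "rot": [0, 0, 0]},
  {"delta_pos": [0, 40, 0], "rot": [0, 0, 0]},
  {"delta_pos": [0, 40, 0], "rot": [0, 0, 0]},
  {"delta_pos": [0, 40, 0], "rot": [0, 0, 0]},
  {"delta_pos": [0, 0, 0], "rot": [0, 0, 0]},
])

```text
time: 14.05
ee_pos: [0.4978, -0.258, 0.1107]
ee_rot: [0.994, 0.105, 0.001, 0.002]
force: [-1.0, 0.3, 0.3]
width: 0.004
gripper_force: 0.0
```

```bash
python3 st.py; python3 prof.py t10 -15; python3 - <<'E'
from h import *
p=np.load('pose.npy')
a=cv2.imread('pics/t10.png')[170:275,195:340]
s=snap('scene','s10')['img'][100:250,200:350,::-1]
o=np.hstack([cv2.resize(a,(400,290),interpolation=2),cv2.resize(s,(400,400),interpolation=2)[:290]]) if 0 else np.hstack([cv2.resize(a,(400,290),interpolation=2),cv2.resize(s[:,20:],(400,462),interpolation=2)[86:376]])
d=load('top0')
for j in[(4,-10,28.5),(18,46.5,54.5),(-10,46.5,54.5)]:
  q=(proj(d,J2W(p,np.array(j)/1e3)[0])-[195,170])*400/145;print(j,q)
cv2.imwrite('pics/c8.png',cv2.resize(o,None,fx=1,fy=1))
E
```

```text
14.05 [ 0.4978 -0.258   0.1107] jig mm [-122.4  124.1] yaw err deg -0.4445929173305387 tilt [ 0.003 -0.004 -1.   ] F [-1.   0.3  0.3] 0.0044652234339332695
[(-15, 140), (-12, 140), (-9, 139), (-6, 138), (-3, 131), (0, 123), (3, 125), (6, 126), (9, 127), (12, 131), (15, 120), (18, 108), (21, 106), (24, 110), (27, 115), (30, 114), (33, 109), (36, 102), (39, 101), (42, 102), (45, 101), (48, 106), (51, 106), (54, 110), (57, 115), (60, 113), (63, 109), (66, 101), (69, 100), (72, 100), (75, 100), (78, 106), (81, 106), (84, 110), (87, 115), (90, 114), (93, 109), (96, 100), (99, 98), (102, 101), (105, 101), (108, 107), (111, 105), (114, 110), (117, 114), (120, 114), (123, 109), (126, 100), (129, 100), (132, 99), (135, 71), (138, 43)]
{'fovy': 50.38635095184037, 'cx': 274.5993870334298, 'cy': 205.98778500860055}
(4, -10, 28.5) [219.17965627 101.15014152]
(18, 46.5, 54.5) [219.61312462 176.60206092]
(-10, 46.5, 54.5) [257.38950594 167.398005  ]
```

View pics/c8.png

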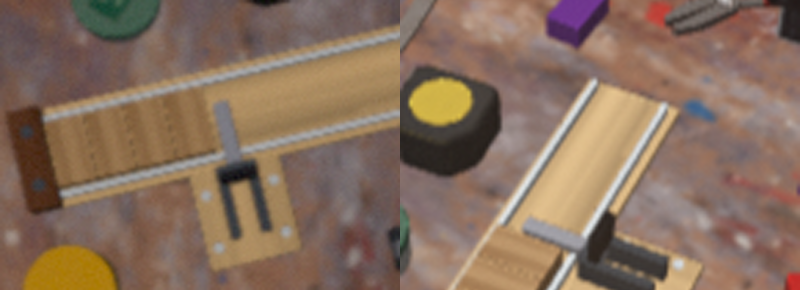

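The picture shows the bolt across the channel with its tip at (220,102), where a fully-across tip should project to (219,101). The row is home against the stop. One numeric check of the tip position follows.

```bash
python3 - <<'E'
from h import *
p=np.load('pose.npy');d=load('top0')
for f,r in(('top0',range(25,110,3)),('t10',range(-22,60,2))):
  i=cv2.imread(f'pics/{f}.png').astype(int)
  def g(z,xs): 
    o=[]
    for y in r:
      q=np.array([proj(d,w) for w in J2W(p,[[x/1e3,y/1e3,z] for x in xs])],np.float32)
      o.append((y,int(cv2.remap((i[:,:,2]-i[:,:,0]).astype(np.float32),q[:,:1],q[:,1:],1).mean()),int(cv2.remap(i[:,:,1].astype(np.float32),q[:,:1],q[:,1:],1).mean())))
    return o
  print(f,'tip z',g(.0285,(2,4,6)),'\ntab z',g(.0545,(-4,0,4,8,12)))
E
```

```text
top0 tip z [(25, 27, 99), (28, 1, 147), (31, -5, 132), (34, -4, 103), (37, -8, 70), (40, -6, 65), (43, -4, 101), (46, -5, 114), (49, -6, 115), (52, -5, 114), (55, -5, 116), (58, -5, 114), (61, -6, 115), (64, -5, 115), (67, -5, 115), (70, -6, 113), (73, -5, 115), (76, -4, 113), (79, -4, 114), (82, -6, 108), (85, -3, 65), (88, 0, 23), (91, 19, 41), (94, 58, 105), (97, 70, 132), (100, 72, 133), (103, 71, 132), (106, 73, 132), (109, 64, 115)] 
tab z [(25, 57, 90), (28, 20, 110), (31, -1, 151), (34, 7, 126), (37, 15, 99), (40, -1, 64), (43, -3, 69), (46, 0, 89), (49, 0, 91), (52, 0, 93), (55, 0, 93), (58, 0, 93), (61, 1, 93), (64, 1, 92), (67, 1, 93), (70, 0, 92), (73, 0, 92), (76, 0, 91), (79, 0, 92), (82, 0, 90), (85, -1, 63), (88, 0, 26), (91, 11, 31), (94, 51, 94), (97, 69, 129), (100, 71, 132), (103, 72, 132), (106, 72, 132), (109, 64, 117)]
t10 tip z [(-22, 69, 131), (-20, 72, 135), (-18, 75, 137), (-16, 74, 139), (-14, 73, 140), (-12, 56, 135), (-10, 23, 127), (-8, 0, 122), (-6, -5, 121), (-4, -5, 121), (-2, -5, 122), (0, -4, 122), (2, -5, 122), (4, -5, 120), (6, -6, 122), (8, -5, 
[... 282 characters left out ...]
, (48, 5, 25), (50, 31, 64), (52, 58, 111), (54, 72, 136), (56, 76, 140), (58, 75, 140)] 
tab z [(-22, 18, 131), (-20, 54, 125), (-18, 69, 132), (-16, 73, 135), (-14, 75, 138), (-12, 76, 141), (-10, 74, 142), (-8, 60, 137), (-6, 41, 132), (-4, 31, 129), (-2, 29, 126), (0, 27, 124), (2, 28, 125), (4, 27, 127), (6, 28, 125), (8, 26, 122), (10, 26, 122), (12, 25, 122), (14, 25, 121), (16, 24, 118), (18, 23, 119), (20, 22, 118), (22, 23, 118), (24, 23, 117), (26, 21, 120), (28, 13, 127), (30, 1, 134), (32, -1, 130), (34, 9, 119), (36, 18, 111), (38, 10, 90), (40, -1, 67), (42, -7, 51), (44, -3, 34), (46, -2, 25), (48, 0, 19), (50, 6, 28), (52, 26, 62), (54, 42, 97), (56, 51, 111), (58, 52, 114)]
```

The image puts the tip at y ≈ -10 mm, which is fully across. The stall also showed some vertical force, so I'll push once more with the fingertip 6 mm higher, to rule out the finger having caught on the strap.

>>> play_rows([
  {"delta_pos": [-2, -30, 0], "rot": [0, 0, 0.005]},
  {"delta_pos": [0, -40, 0], "rot": [0, 0, 0]},
  {"delta_pos": [0, -40, 0], "rot": [0, 0, 0]},
  {"delta_pos": [0, -16, 0], "rot": [0, 0, 0]},
  {"delta_pos": [0, 0, 30], "rot": [0, 0, 0]},
  {"delta_pos": [0, 0, 30], "rot": [0, 0, 0]},
  {"delta_pos": [0, 0, 30], "rot": [0, 0, 0]},
  {"delta_pos": [0, 0, 0], "rot": [0, 0, 0]},
  {"delta_pos": [0, 0, 0], "rot": [0, 0, 0]},
])

```text
time: 15.05
ee_pos: [0.4682, -0.128, 0.021]
ee_rot: [0.994, 0.107, -0.0, -0.0]
force: [0.8, -0.4, 0.5]
width: -0.001
gripper_force: 0.0
```

```bash
python3 st.py
```

```text
15.05 [ 0.4682 -0.128   0.021 ] jig mm [ 10.9 124.7] yaw err deg -0.27192119449383173 tilt [-0.001  0.001 -1.   ] F [ 0.8 -0.4  0.5] -0.0011859202865128638
```

>>> play_rows([
  {"delta_pos": [5, 7, 14], "rot": [0, 0, 0]},
  {"delta_pos": [15, 0, 0], "rot": [0, 0, 0]},
  {"delta_pos": [15, 0, 0], "rot": [0, 0, 0]},
  {"delta_pos": [15, 0, 0], "rot": [0, 0, 0]},
  {"delta_pos": [6, 0, 0], "rot": [0, 0, 0]},
  {"delta_pos": [2, 0, 0], "rot": [0, 0, 0]},
  {"delta_pos": [2, 0, 0], "rot": [0, 0, 0]},
  {"delta_pos": [2, 0, 0], "rot": [0, 0, 0]},
])

```text
time: 15.85
ee_pos: [0.5298, -0.1228, 0.007]
ee_rot: [0.994, 0.106, -0.0, 0.0]
force: [0.6, -0.1, 0.2]
width: -0.002
gripper_force: 0.0
```

>>> play_rows([
  {"delta_pos": [1, 0, 0], "rot": [0, 0, 0]},
  {"delta_pos": [1, 0, 0], "rot": [0, 0, 0]},
  {"delta_pos": [1, 0, 0], "rot": [0, 0, 0]},
])

```text
time: 16.15
ee_pos: [0.5316, -0.1223, 0.0065]
ee_rot: [0.994, 0.106, -0.001, -0.0]
force: [-5.0, -1.8, 3.8]
width: 0.002
gripper_force: 2.7
```

```bash
python3 st.py
```

```text
16.15 [ 0.5316 -0.1223  0.0065] jig mm [ 2.7 61.5] yaw err deg -0.3698917288586326 tilt [-0.003 -0.    -1.   ] F [-5.  -1.8  3.8] 0.0022463720771292686
```

The stall came at the same place (61.5 mm against 61.4 mm) with the finger higher, so the bolt is at its end stop. I'll move clear and hand in.

>>> play_rows([
  {"delta_pos": [1, 0, 0], "rot": [0, 0, 0]},
  {"delta_pos": [1, 0, 0], "rot": [0, 0, 0]},
  {"delta_pos": [-6, 0, 0], "rot": [0, 0, 0]},
  {"delta_pos": [-25, 0, 0], "rot": [0, 0, 0]},
  {"delta_pos": [-30, 0, 0], "rot": [0, 0, 0]},
  {"delta_pos": [0, 0, -40], "rot": [0, 0, 0]},
  {"delta_pos": [0, 0, -40], "rot": [0, 0, 0]},
  {"delta_pos": [0, 30, -30], "rot": [0, 0, 0]},
  {"delta_pos": [0, 40, 0], "rot": [0, 0, 0]},
  {"delta_pos": [0, 30, 0], "rot": [0, 0, 0]},
  {"delta_pos": [0, 0, 0], "rot": [0, 0, 0]},
  {"delta_pos": [0, 0, 0], "rot": [0, 0, 0]},
])

```text
time: 17.35
ee_pos: [0.4966, -0.2324, 0.1164]
ee_rot: [0.994, 0.105, 0.0, -0.0]
force: [0.4, 1.2, 0.5]
width: -0.003
gripper_force: 0.0
```

```bash
python3 st.py; python3 prof.py t12 -15; python3 -c "
from h import *
a=cv2.imread('pics/t12.png').astype(int);b=cv2.imread('pics/t10.png').astype(int);print(np.abs(a-b)[170:275,195:300].max(2).mean())
print(finish_job())"
```

```text
17.35 [ 0.4966 -0.2324  0.1164] jig mm [-97.1 119.6] yaw err deg -0.424508014649177 tilt [ 0.  0. -1.] F [0.4 1.2 0.5] -0.0031658841509272246
[(-15, 141), (-12, 141), (-9, 140), (-6, 141), (-3, 132), (0, 124), (3, 127), (6, 128), (9, 129), (12, 133), (15, 120), (18, 109), (21, 107), (24, 111), (27, 115), (30, 115), (33, 110), (36, 101), (39, 100), (42, 103), (45, 101), (48, 107), (51, 106), (54, 111), (57, 116), (60, 116), (63, 109), (66, 101), (69, 99), (72, 102), (75, 102), (78, 107), (81, 106), (84, 111), (87, 116), (90, 114), (93, 110), (96, 101), (99, 100), (102, 102), (105, 103), (108, 108), (111, 107), (114, 111), (117, 116), (120, 116), (123, 109), (126, 102), (129, 101), (132, 99), (135, 71), (138, 43)]
3.357641723356009
the job is handed in; nothing more can be done
None
```

The row is home against the end stop, the bolt is pushed across behind it to its own stop, and the arm is clear; I handed the job in at about 17 s of the 45 s allowed, and no verdict came back.

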